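# Stop the lathe and raise its chuck guard

## Task

First press the stop button on the grey box all the way down and let it go. Then push the lathe's counterweighted chuck guard up from under its front lip, past its balance point, so that it falls back and stays fully raised by itself; push it steadily without flinging it or pinching the lip, and leave the jar, oil bottle, chuck key and wooden blank where they are.

Things in the scene. Friction and masses are not known exactly. Their poses are not given: they have to be found in the camera images.
- lathe: Small green bench lathe, fixed, 420 mm long, 130 mm deep, headstock 175 mm high. Origin on the bench (z = 0) under the chuck; its y axis runs along the bed (headstock at +y, tailstock at -y), its x axis points to its rear, away from the robot. It stands anywhere within some 80 mm and turned up to 0.25 rad.
- guard (a joint): Angle of the chuck guard about its hinge, rad: 0 lowered (as at the start; lip towards the robot, 15 degrees above level), growing as the lip goes up and back, 1.5 at the upper stop. Two arms, a clear panel 103 mm wide, a steel weight above the hinge. Below about 0.8 it falls shut; beyond, it falls slowly onto the upper stop and stays. About 2 N at the lip lift it. Free space under the lip.
- guard_hinge (a point): Middle of the guard's hinge, fixed to the lathe, 85 mm behind the lathe's origin and 160 mm above the bench; the hinge line is the lathe's y axis direction.
- lip_edge (a point): Middle of the lower front edge of the guard's lip, 180 mm from the hinge; about 200 mm above the bench when lowered, about 315 mm at the balance point. The lip is a flat strip 116 mm long (along the hinge line), 26 mm deep from its front edge to the panel, 12 mm thick, black rubber on its under side (the face to push), dark steel on top; it moves with the guard.
- stop_box: Grey fixed switch box 75 x 75 x 50 mm on the bench, left or right in front of the lathe, with one black push button on top. Origin: centre of its underside.
- stop_top (a point): Centre of the button's top face, 73 mm above the bench; the button is 38 mm across and is pressed straight down.
- stop (a joint): Travel of the stop button, m: 0 released, 0.007 fully down; a spring pushes it back, 5 N at full travel. Pressed counts from 0.0055.
- jar_mid (a point): Centre of a loose glass jar with a steel lid, 64 mm across, 85 mm high.
- oil_mid (a point): Centre of a loose grey oil bottle, 40 mm across, 110 mm high.
- key_mid (a point): Centre of a loose steel T-shaped chuck key, 85 mm long, 80 mm cross bar, lying flat, 16 mm high.
- blank_mid (a point): Centre of a loose square wooden blank, 100 x 26 x 26 mm, lying flat.
Mind the look-alikes: they are no part of the job. What is shaped like the stop_box but blue, orange or purple is not meant.

How it is judged:
By the outcome, as a careful person would: the job done as asked, in the order asked, and still so for the second after the job is handed in, with the robot touching nothing.
It also fails if it takes over 43 s, if anything falls off the work surface, if the arm or the gripper's body presses on something with over 40 N, if the wrist force passes 120 N, or if a joint passes its speed limit or range.

## Robot

A 6-joint arm with a two-finger parallel gripper is mounted at the origin on the work surface. World frame = base frame: x ahead of the robot, y to its left, z up, the work surface at z = 0. Lengths are in m, angles in rad, forces in N, time in s.
With the tool pointing down it reaches from about 0.15 to 0.775 m from the base axis. Payload 6.1 kg.
Tool frame: the origin (TCP) lies midway between the tips of the shut fingers; the grasp point (between the pads) lies 19 mm behind it (ctrl.grasp_offset is the distance from the TCP to the grasp point, in m); x points along the fingers, y is the direction in which the jaws open and shut, and the axes are right-handed (so a half turn about x gives the same grasp; the last joint's range is limited). The gripper opens to 85 mm and grips with 20 to 120 N. Pads are 22 mm wide; open, the fingers measure 114 mm over their backs; the gripper's body (76 mm by 85 mm) begins 54 mm behind the grasp point. The pads swing forward as they close: fully open they stand 13 mm farther back than shut.
Start: joints at [-1.273, 0.126, -0.04, 1.405, 0, 1.571], TCP at [0.154, -0.502, 0.231] pointing down, gripper open.
Joint ranges: [-2.72, 2.72], [-0.95, 1.95], [-1.27, 1.35], [-1.78, 2.02], [-1.46, 1.47], [-3.14, 3.14]. Speed limits (rad/s): [2.39, 2.39, 3.01, 3.14, 3.14, 3.14].

## Interface

Orientations are given as a rotation vector (axis times angle).
In Python, from plant import ctrl gives the robot as it stands. Calls block until the motion is done:
- ctrl.move_pose(position, orientation): joint-space move of the TCP to a pose.
- ctrl.line_to(position, max_speed=0.15, rotation=None): straight line of the TCP; rotation=None keeps the orientation; max_speed is the mean speed in m/s.
- ctrl.movej(angles): joint-space move.
- ctrl.set_gripper(opening, squeeze=None): finger opening in m; squeeze is the grip in N (None keeps the last); returns when the fingers have stopped.
- ctrl.dwell(seconds).
- ctrl.ik(position, orientation): joint angles nearest the present ones, or None.
- ctrl.sense(): the state.
- ctrl.read_camera(name): name is "scene" or "top" or "wrist"; returns (picture, depth): 384x512x3 uint8, blue, green, red; 384x512 float32, m along the optical axis (not along the pixel's ray), 0 where there is no reading.
- ctrl.camera_model(name): a dict with "camera_matrix" (3x3 intrinsics, pixels), "cam_to_world" (4x4, takes a point from camera to world coordinates); the wrist camera has in their place "hand_eye" (4x4, takes a point from camera to tool coordinates, whose origin is the TCP and whose axes are the tool frame's). Camera axes: x right, y down, z forward; pixel columns grow to the right and rows downward; lengths in m; the calibration is good to about 2 mm. A picture is of the moment at which its call begins: read the wrist's pose just before it. camera_model takes no time and is no camera call.
A pose or a line that the arm cannot do raises ctrl.MotionError and nothing moves.
- ctrl.job_done(): hands the job in, once; it reports no verdict.
The state is a dict: "time_s": time; "joint_pos": joint angles; "qvel": joint speeds; "tau": joint torques, N m; "tool_pos": TCP position; "eef_rot": TCP orientation; "force": force on the tool from outside, world axes, zero at the start; "torque": the same for the moment, N m; "grip_width": finger opening in m.
Only numpy, scipy, OpenCV 4.12 (cv2) and the standard library are available. Lean on these libraries where they do the work, as an engineer would, in place of code of your own. Each camera call takes 0.05 s, during which the arm holds its last target.

## Working session

There is one attempt and no reset: what is moved stays moved. The work goes in short steps, each a Python script; the robot and the scene stay as the last script left them, time stands still between calls to the robot, and variables do not carry over. Pictures are saved under pics/ and viewed, and the job is handed in when it is done.

```bash
ls; mkdir -p pics
python3 - <<'E'
from plant import ctrl
import cv2, numpy as np
for n in ("scene","top"):
    p,d=ctrl.read_camera(n); cv2.imwrite(f"pics/{n}0.png",p); np.savez(f"{n}0.npz",p=p,d=d,**ctrl.camera_model(n))
    m=ctrl.camera_model(n); print(n,m["camera_matrix"].round(1).tolist(),m["cam_to_world"].round(3).tolist())
print(ctrl.sense()["time_s"], ctrl.sense()["eef_rot"])
E
```

```text
pics
scene [[378.2, 0.0, 255.7], [0.0, 378.2, 190.3], [0.0, 0.0, 1.0]] [[0.713, 0.457, -0.531, 0.987], [0.701, -0.459, 0.546, -0.556], [0.006, -0.762, -0.648, 0.759], [0.0, 0.0, 0.0, 1.0]]
top [[364.2, 0.0, 258.0], [0.0, 364.2, 189.9], [0.0, 0.0, 1.0]] [[-0.016, -0.992, 0.125, 0.394], [-1.0, 0.015, -0.007, -0.056], [0.005, -0.125, -0.992, 1.028], [0.0, 0.0, 0.0, 1.0]]
0.1 [ 2.06161604  0.31083033 -2.06213299]
```

View pics/scene0.png

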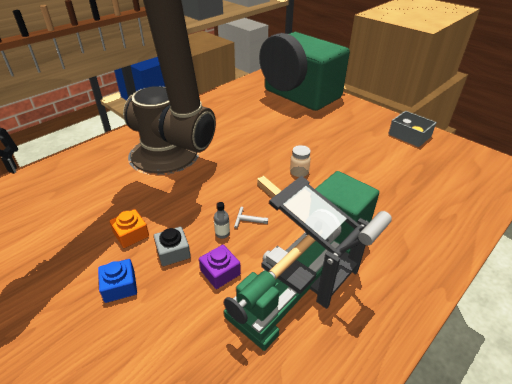

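View pics/top0.png

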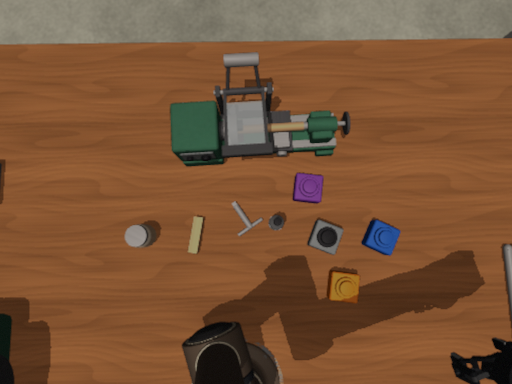

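In the top view, four boxes have the stop-box shape: grey (327,237), purple (309,188), blue (382,237) and orange (344,287). Only the one at (327,237), scene (172,245), is grey with a black button. I'll confirm it in an enlarged crop and measure.

```bash
cat > h.py <<'E'
import numpy as np
def load(n):
    z=np.load(n+'.npz'); p,d,K,T=z['p'],z['d'],z['camera_matrix'],z['cam_to_world']
    v,u=np.indices(d.shape); c=np.stack([(u-K[0,2])/K[0,0]*d,(v-K[1,2])/K[1,1]*d,d],-1)
    return p,d,c@T[:3,:3].T+T[:3,3],K,T
E
python3 - <<'E'
from h import *; import cv2
pt,dt,W,K,T=load('top0'); ps,ds,S,Ks,Ts=load('scene0')
a=cv2.resize(pt[40:320,160:420],None,fx=2,fy=2,interpolation=cv2.INTER_CUBIC)
cv2.imwrite('pics/cropt.png',a)
cv2.imwrite('pics/crops.png',cv2.resize(ps[150:350,90:400],None,fx=2.5,fy=2.5,interpolation=cv2.INTER_CUBIC))
for (u,v) in [(327,237),(309,188),(382,237),(344,287),(221,155),(272,155),(221,150),(245,155),(270,150),(277,221),(242,60),(218,91),(268,91),(195,235),(138,236)]:
    print('top',u,v,W[v,u].round(3))
for (u,v) in [(172,237),(172,234),(221,212),(240,215),(300,150),(270,187),(275,190),(330,235),(340,244),(352,238),(372,230),(265,182)]:
    print('scene',u,v,S[v,u].round(3))
# black button: z in .066..0.08 near
for nm,P,X in(('top',pt,W),('scene',ps,S)):
    c=W[237,327]; m=(np.hypot(X[...,0]-c[0],X[...,1]-c[1])<.03)&(abs(X[...,2]-.073)<.005)&(P.max(-1)<70)
    q=X[m]; print(nm,m.sum(),q.mean(0),q.min(0),q.max(0))
E
```

```text
top 327 237 [ 0.388 -0.24   0.074]
top 309 188 [ 0.517 -0.198  0.072]
top 382 237 [ 0.386 -0.384  0.073]
top 344 287 [ 0.26  -0.279  0.074]
top 221 155 [0.604 0.032 0.097]
top 272 155 [ 0.624 -0.105 -0.002]
top 221 150 [0.612 0.03  0.118]
top 245 155 [ 0.579 -0.033  0.206]
top 270 150 [ 0.588 -0.091  0.212]
top 277 221 [ 0.43  -0.109  0.114]
top 242 60 [ 0.789 -0.03   0.246]
top 218 91 [0.748 0.032 0.171]
top 268 91 [ 0.746 -0.09   0.172]
top 195 235 [0.399 0.111 0.026]
top 138 236 [0.398 0.247 0.084]
scene 172 237 [ 0.404 -0.248  0.074]
scene 172 234 [ 0.395 -0.242  0.073]
scene 221 212 [ 0.434 -0.115  0.088]
scene 240 215 [ 0.423 -0.039  0.018]
scene 300 150 [0.395 0.251 0.084]
scene 270 187 [0.407 0.102 0.027]
scene 275 190 [0.425 0.105 0.024]
scene 330 235 [ 0.987 -0.556  0.759]
scene 340 244 [ 0.746 -0.056  0.166]
scene 352 238 [ 0.755 -0.025  0.167]
scene 372 230 [ 0.801 -0.053  0.247]
scene 265 182 [0.378 0.11  0.026]
top 163 [ 0.38909553 -0.24315688  0.07311349] [ 0.37212728 -0.26150323  0.06867427] [ 0.40597915 -0.22472911  0.07721782]
scene 143 [ 0.38955085 -0.24643948  0.07307075] [ 0.37050826 -0.26359686  0.06846288] [ 0.40627186 -0.2278954   0.07692086]
```

```bash
sleep 1
```

```text
(no output)
```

View pics/cropt.png

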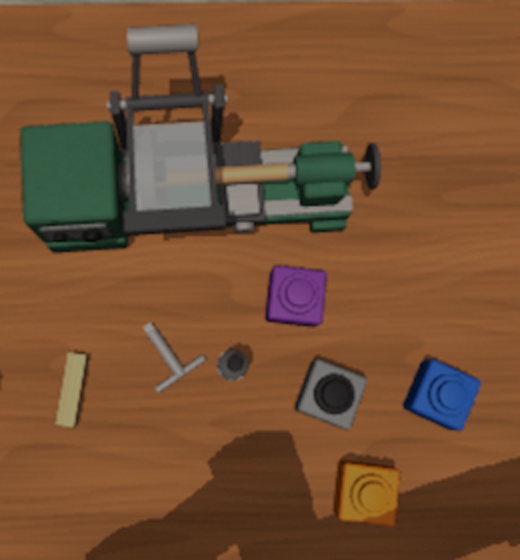

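View pics/crops.png

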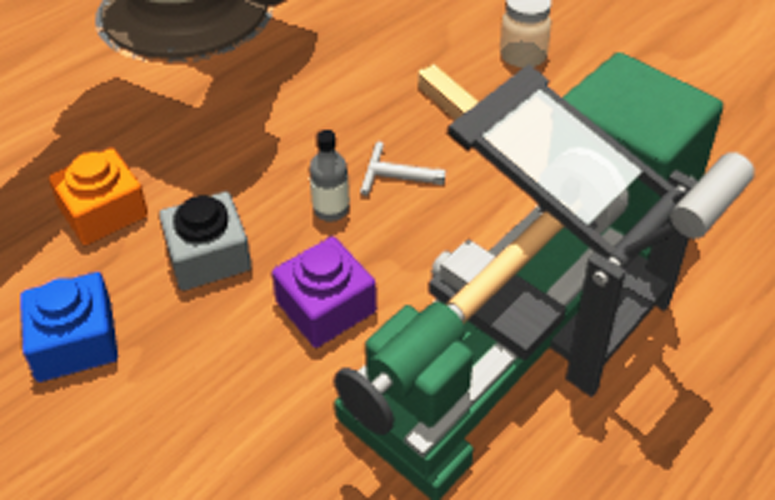

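The crops confirm it: the grey box with the black button is at crop (335,393) top and (203,215) scene. The other three are coloured all over. Next I measure the lip and hinge.

Run:
```python
from h import *
for n in('top0','scene0'):
    P,d,X,K,T=load(n)
    Pi=P.astype(int)
    dark=(P.max(-1)<110)&(P.max(-1).astype(int)-P.min(-1)<25)
    m=dark&(X[...,2]>.190)&(X[...,2]<.235)&(X[...,0]>.54)&(X[...,0]<.62)&(abs(X[...,1]+.03)<.09)
    q=X[m]; print(n,m.sum(),np.percentile(q,[1,50,99],axis=0).round(3).tolist())
    # front edge fit: min x per y-bin
    b=[]
    for y in np.arange(-.09,.03,.01):
        s=q[(q[:,1]>y)&(q[:,1]<y+.01)]
        if len(s)>2: i=s[:,0].argmin(); b.append(s[i]); 
    b=np.array(b); print(b.round(3).tolist()); print('slope',np.polyfit(b[:,1],b[:,0],1))
    m=(X[...,2]>.235)&(X[...,0]>.76)&(X[...,0]<.84)&(abs(X[...,1]+.03)<.09)
    print('weight',np.percentile(X[m],[1,50,99],axis=0).round(3).tolist())
    m=dark&(X[...,2]>.160)&(X[...,0]>.735)&(X[...,0]<.757)&(abs(X[...,1]+.03)<.09)&(X[...,2]<.18)
    q=X[m];print('hinge',len(q),np.percentile(q,[1,50,99],axis=0).round(3).tolist(),np.polyfit(q[:,1],q[:,0],1))
```

```text
top0 657 [[0.577, -0.095, 0.201], [0.592, -0.038, 0.209], [0.617, 0.019, 0.214]]
[[0.581, -0.082, 0.205], [0.58, -0.072, 0.206], [0.579, -0.061, 0.201], [0.579, -0.059, 0.204], [0.579, -0.045, 0.206], [0.579, -0.033, 0.206], [0.578, -0.028, 0.2], [0.577, -0.017, 0.203], [0.577, -0.008, 0.205], [0.577, 0.006, 0.207], [0.575, 0.017, 0.206]]
slope [-0.05163316  0.57644485]
weight [[0.782, -0.066, 0.235], [0.793, -0.028, 0.245], [0.81, 0.011, 0.249]]
hinge 353 [[0.736, -0.098, 0.161], [0.748, -0.024, 0.168], [0.757, 0.04, 0.174]] [-0.02607814  0.74757269]
scene0 470 [[0.578, -0.098, 0.198], [0.593, -0.051, 0.209], [0.619, 0.016, 0.213]]
[[0.58, -0.084, 0.211], [0.582, -0.078, 0.211], [0.582, -0.069, 0.211], [0.581, -0.051, 0.211], [0.582, -0.042, 0.212], [0.581, -0.03, 0.211], [0.58, -0.023, 0.212], [0.58, -0.018, 0.212], [0.577, -0.001, 0.209], [0.577, 0.007, 0.211], [0.577, 0.017, 0.211]]
slope [-0.05086619  0.57809595]
weight [[0.783, -0.07, 0.235], [0.799, -0.036, 0.245], [0.811, 0.009, 0.249]]
hinge 360 [[0.736, -0.105, 0.162], [0.749, -0.035, 0.169], [0.757, 0.036, 0.173]] [-0.01998862  0.74720606]
```

```bash
cat > g.py <<'E'
import numpy as np
from scipy.spatial.transform import Rotation as Ro
YAW=.051; edge=np.array([.579,-.039,.200]); H=.752
def rot(p,yaw=YAW):
    x=np.array([np.cos(p)*np.cos(yaw),np.cos(p)*np.sin(yaw),np.sin(p)]); y=np.array([-np.sin(yaw),np.cos(yaw),0]); y*= -1
    return Ro.from_matrix(np.c_[x,y,np.cross(x,y)]).as_rotvec(), Ro.from_matrix(np.c_[x,-y,np.cross(x,-y)]).as_rotvec()
ex=np.array([np.cos(YAW),np.sin(YAW),0]); D=.173; hinge=edge+D*ex; hinge[2]=.16
def tcp(th,inn=.014,dz=.011,clear=0.):
    a0=np.arctan2(.040,D); x,z=-D+inn*np.cos(.26),.040-inn*np.sin(.26)
    r,a=np.hypot(x,z),np.arctan2(z,-x)+th
    return hinge+ex*(-r*np.cos(a))+np.array([0,0,r*np.sin(a)-dz-clear])
E
python3 - <<'E'
from g import *
from plant import ctrl
for p in(-.5,-.25,0,.25,.5):
  for k in(0,1):
    o=rot(p)[k]
    for nm,q in(('pre',tcp(0,clear=.012)-.11*ex),('0',tcp(0)),('.5',tcp(.5)),('1',tcp(1.0)),('1.3',tcp(1.3))):
        j=ctrl.ik(q,o); print(p,k,nm,q.round(3),None if j is None else np.round(j,2))
print(ctrl.ik([.389,-.245,.066],ctrl.sense()['eef_rot']))
E
```

```text
-0.5 0 pre [ 0.483 -0.044  0.173] [-0.25 -0.65 -1.22 -0.06  0.26  2.99]
-0.5 0 0 [ 0.593 -0.038  0.185] [-0.15 -0.34 -1.08 -0.23  0.18  3.04]
-0.5 0 .5 [ 0.629 -0.036  0.257] [-0.13 -0.35 -0.91 -0.05  0.16  3.05]
-0.5 0 1 [ 0.696 -0.033  0.303] [-0.11 -0.24 -0.73  0.01  0.14  3.07]
-0.5 0 1.3 [ 0.744 -0.031  0.312] [-0.09 -0.15 -0.64  0.01  0.12  3.07]
-0.5 1 pre [ 0.483 -0.044  0.173] [-0.25 -0.65 -1.22 -0.06  0.26 -0.15]
-0.5 1 0 [ 0.593 -0.038  0.185] [-0.15 -0.34 -1.08 -0.23  0.18 -0.1 ]
-0.5 1 .5 [ 0.629 -0.036  0.257] [-0.13 -0.35 -0.91 -0.05  0.16 -0.09]
-0.5 1 1 [ 0.696 -0.033  0.303] [-0.11 -0.24 -0.73  0.01  0.14 -0.08]
-0.5 1 1.3 [ 0.744 -0.031  0.312] [-0.09 -0.15 -0.64  0.01  0.12 -0.07]
-0.25 0 pre [ 0.483 -0.044  0.173] None
-0.25 0 0 [ 0.593 -0.038  0.185] None
-0.25 0 .5 [ 0.629 -0.036  0.257] [-0.15 -0.3  -1.14 -0.59  0.19  3.09]
-0.25 0 1 [ 0.696 -0.033  0.303] [-0.12 -0.22 -0.97 -0.5   0.16  3.1 ]
-0.25 0 1.3 [ 0.744 -0.031  0.312] [-0.1  -0.13 -0.87 -0.49  0.14  3.1 ]
-0.25 1 pre [ 0.483 -0.044  0.173] None
-0.25 1 0 [ 0.593 -0.038  0.185] None
-0.25 1 .5 [ 0.629
[... 894 characters left out ...]
4 -3.1 ]
0.25 1 pre [ 0.483 -0.044  0.173] None
0.25 1 0 [ 0.593 -0.038  0.185] None
0.25 1 .5 [ 0.629 -0.036  0.257] None
0.25 1 1 [ 0.696 -0.033  0.303] None
0.25 1 1.3 [ 0.744 -0.031  0.312] [-0.1   0.36 -1.1  -1.71  0.14  0.04]
0.5 0 pre [ 0.483 -0.044  0.173] None
0.5 0 0 [ 0.593 -0.038  0.185] None
0.5 0 .5 [ 0.629 -0.036  0.257] None
0.5 0 1 [ 0.696 -0.033  0.303] None
0.5 0 1.3 [ 0.744 -0.031  0.312] None
0.5 1 pre [ 0.483 -0.044  0.173] None
0.5 1 0 [ 0.593 -0.038  0.185] None
0.5 1 .5 [ 0.629 -0.036  0.257] None
0.5 1 1 [ 0.696 -0.033  0.303] None
0.5 1 1.3 [ 0.744 -0.031  0.312] None
[-5.62668018e-01  6.08204142e-02 -4.80340674e-01  1.03078106e+00
  9.49168864e-04  2.28112546e+00]
```

Run:
```python
from g import *
from plant import ctrl
for p in(-.45,-.4,-.35,-.3):
    o=rot(p)[1]; up=np.array([np.sin(-p),0,np.cos(p)])*.011
    for nm,q in(('hi',[.47,-.044,.25]),('pre',tcp(0,dz=0,clear=.015)-up-.11*ex),('0',tcp(0,dz=0)-up),('1',tcp(1.0,dz=0)-up),('1.3',tcp(1.3,dz=0)-up)):
        j=ctrl.ik(q,o); print(p,nm,np.round(q,3),None if j is None else np.round(j,2))
s=ctrl.sense; r=s()['eef_rot']
ctrl.set_gripper(0.0,20)
print(s()['grip_width'],s()['time_s'])
ctrl.move_pose([.389,-.245,.105],r)
ctrl.line_to([.389,-.245,.075],.06)
print(s()['tool_pos'],s()['force'],s()['time_s'])
for z in np.arange(.073,.0605,-.0015):
    ctrl.line_to([.389,-.245,z],.02); f=s()['force'][2]; print(round(z,4),s()['tool_pos'][2].round(4),round(f,2))
    if f>14: break
ctrl.dwell(.2); print(s()['force'],s()['time_s'])
np.savez('press.npz',*ctrl.read_camera('scene'))
ctrl.line_to([.389,-.245,.11],.08)
ctrl.line_to([.389,-.245,.25],.2)
print(s()['force'],s()['time_s'])
```

```text
-0.45 hi [ 0.47  -0.044  0.25 ] [-0.27 -0.77 -1.12  0.13  0.29 -0.15]
-0.45 pre [ 0.478 -0.044  0.171] None
-0.45 0 [ 0.588 -0.038  0.186] [-0.16 -0.35 -1.13 -0.32  0.19 -0.09]
-0.45 1 [ 0.692 -0.033  0.304] [-0.11 -0.26 -0.79 -0.08  0.14 -0.07]
-0.45 1.3 [ 0.739 -0.031  0.313] [-0.09 -0.16 -0.7  -0.08  0.13 -0.06]
-0.4 hi [ 0.47  -0.044  0.25 ] [-0.28 -0.79 -1.17  0.05  0.31 -0.13]
-0.4 pre [ 0.478 -0.044  0.171] None
-0.4 0 [ 0.588 -0.038  0.186] [-0.16 -0.33 -1.18 -0.44  0.2  -0.08]
-0.4 1 [ 0.692 -0.033  0.304] [-0.11 -0.26 -0.83 -0.17  0.15 -0.06]
-0.4 1.3 [ 0.74  -0.031  0.313] [-0.09 -0.16 -0.74 -0.18  0.13 -0.06]
-0.35 hi [ 0.47  -0.044  0.25 ] [-0.29 -0.8  -1.21 -0.04  0.32 -0.12]
-0.35 pre [ 0.479 -0.044  0.171] None
-0.35 0 [ 0.589 -0.038  0.186] [-0.17 -0.3  -1.22 -0.56  0.2  -0.08]
-0.35 1 [ 0.693 -0.033  0.304] [-0.11 -0.25 -0.88 -0.28  0.15 -0.06]
-0.35 1.3 [ 0.74  -0.031  0.313] [-0.1  -0.16 -0.79 -0.28  0.14 -0.05]
-0.3 hi [ 0.47  -0.044  0.25 ] [-0.3  -0.81 -1.26 -0.14  0.34 -0.11]
-0.3 pre [ 0.479 -0.044  0.171] None
-0.3 0 [ 0.589 -0.038  0.186] None
-0.3 1 [ 0.693 -0.033  0.303] [-0.11 -0.24 -0.93 -0.38  0.16 -0.05]
-0.3 1.3 [ 0.741 -0.031  0.313] [-0.1  -0.15 -0.84 -0.38  0.14 -0.04]
-2.5899679768418323e-05 0.8667
[ 0.38889772 -0.24495304  0.07485202] [ 0.10947425 -0.43131023  0.92717577] 2.9
0.073 0.0732 0.19
0.0715 0.0717 1.98
0.07 0.0702 2.52
0.0685 0.0686 3.77
0.067 0.0671 3.57
0.0655 0.066 7.02
0.064 0.0658 17.92
[-3.64499895  3.57141802 18.7447261 ] 4.85
[ 0.17813072  0.33960962 -0.44375959] 6.475
```

The button went hard against its stop: about 5 N of spring, then 18 N at travel 0.007. It's now released. Next I take the arm under the lip.

```bash
cat >> g.py <<'E'
P=-.45; O=rot(P)[1]; UP=(np.array([0,0,np.cos(P)])+ex*np.sin(-P))*.011
def T(th,clear=0.,inn=.014): return tcp(th,inn=inn,dz=0,clear=clear)-UP
E
python3 - <<'E'
from g import *
from plant import ctrl
import cv2
s=ctrl.sense
pre=T(0,.017)-.06*ex; hi=pre.copy(); hi[2]=.26
for q in(hi,pre,T(0,.017)): print(q.round(3), ctrl.ik(q,O) is not None)
ctrl.move_pose(hi,O); print(s()['time_s'])
ctrl.line_to(pre,.12); ctrl.line_to(T(0,.017),.08)
print(s()['tool_pos'],s()['force'],s()['time_s'])
p,d=ctrl.read_camera('scene'); cv2.imwrite('pics/under.png',cv2.resize(p[100:330,150:420],None,fx=2.5,fy=2.5,interpolation=cv2.INTER_CUBIC))
p,d=ctrl.read_camera('wrist'); cv2.imwrite('pics/underw.png',p)
E
```

```text
[ 0.528 -0.042  0.26 ] True
[ 0.528 -0.042  0.169] True
[ 0.588 -0.039  0.169] True
8.5333
[ 0.58736992 -0.03850776  0.16918321] [-0.40218165 -0.00189133 -0.95214208] 10.3417
```

```bash
sleep 1
```

```text
(no output)
```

View pics/under.png

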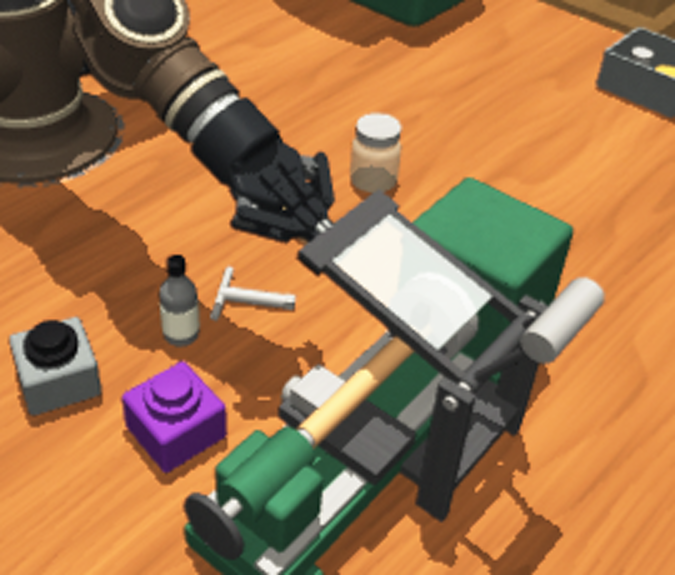

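View pics/underw.png

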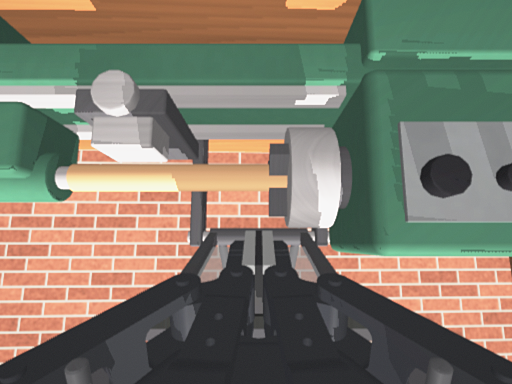

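In the scene crop, the shut fingers (325,230) sit just under the middle of the lip's front edge. The bottle, key and jar look undisturbed, and the button is back up. I'll push slowly along the guard's arc to just before the balance point.

Run:
```python
from g import *
from plant import ctrl
import cv2
s=ctrl.sense
ctrl.line_to(T(0,.004),.04); print(s()['force'])
for th in(.15,.3,.45,.6):
    ctrl.line_to(T(th),.05); f=s(); print(th,f['tool_pos'].round(3),f['force'].round(2),round(f['time_s'],2))
    if np.linalg.norm(f['force'])>12: break
p,d=ctrl.read_camera('scene'); cv2.imwrite('pics/mid.png',cv2.resize(p[80:310,150:420],None,fx=2.5,fy=2.5,interpolation=cv2.INTER_CUBIC))
```

```text
[-0.17294748  0.34661145  0.15350312]
0.15 [ 0.595 -0.038  0.21 ] [-1.14 -1.43 -0.85] 11.63
0.3 [ 0.606 -0.038  0.232] [-2.11 -0.26 -1.32] 12.28
0.45 [ 0.62  -0.037  0.253] [-0.83 -0.33 -0.47] 12.92
0.6 [ 0.636 -0.036  0.27 ] [0.02 0.02 0.9 ] 13.56
```

```bash
sleep 1
```

```text
(no output)
```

View pics/mid.png

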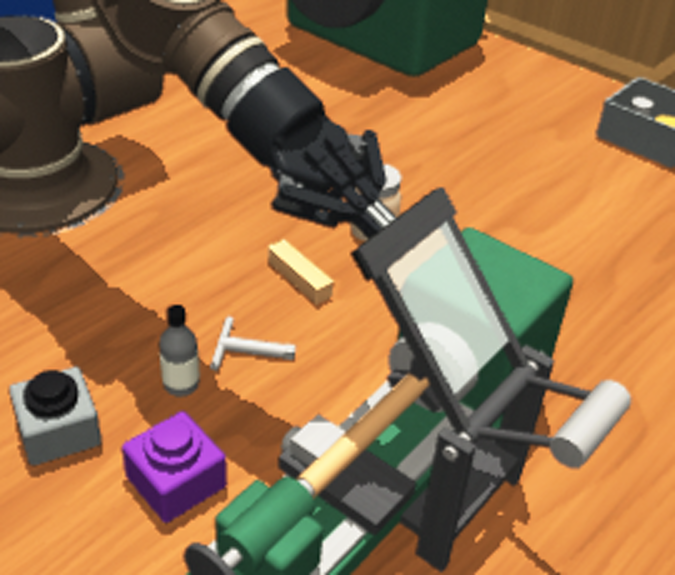

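The guard is half up with the fingers under the lip (390,220) and low contact force. I continue slowly past the balance point.

Run:
```python
from g import *
from plant import ctrl
import cv2
s=ctrl.sense
for th in(.75,.9,1.0):
    ctrl.line_to(T(th),.035); f=s(); print(th,f['tool_pos'].round(3),f['force'].round(2),round(f['time_s'],2))
ctrl.dwell(1.5)
p,d=ctrl.read_camera('scene'); cv2.imwrite('pics/past.png',cv2.resize(p[60:290,150:420],None,fx=2.5,fy=2.5,interpolation=cv2.INTER_CUBIC))
print(s()['force'],s()['time_s'])
```

```text
0.75 [ 0.655 -0.035  0.285] [-0.26  0.74  0.24] 14.46
0.9 [ 0.676 -0.034  0.297] [ 0.32  0.71 -0.25] 15.31
1.0 [ 0.692 -0.033  0.304] [0.26 0.19 0.17] 15.93
[ 0.02881383 -0.30686899 -0.88556624] 17.475
```

```bash
sleep 1
```

```text
(no output)
```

View pics/past.png

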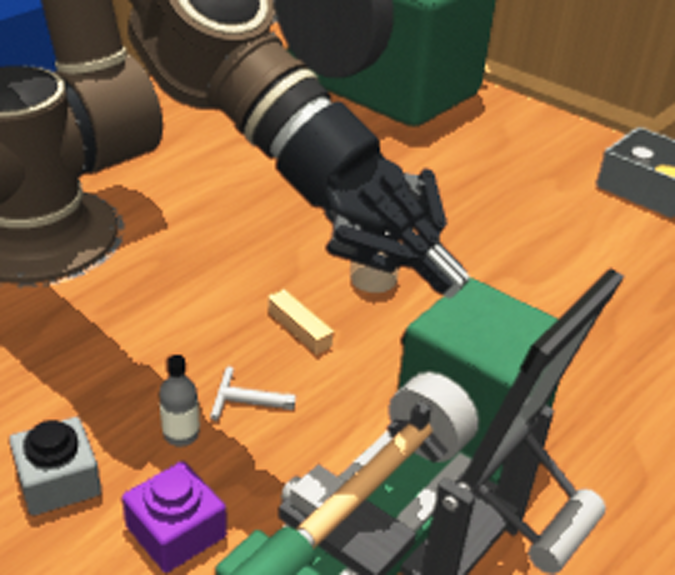

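The guard has fallen back by itself and is clear of the fingers: lip at (600,290), weight down behind at (565,530). I'll retreat, check again and compare with the first pictures.

Run:
```python
from g import *
from h import load
from plant import ctrl
import cv2
s=ctrl.sense
q=T(1.0)-.14*ex+np.array([0,0,.03]); 
ctrl.line_to(q,.15); ctrl.dwell(.8)
for n in("scene","top"):
    p,d=ctrl.read_camera(n); np.savez(f"{n}1.npz",p=p,d=d,**ctrl.camera_model(n)); cv2.imwrite(f'pics/{n}1.png',p)
print(s()['tool_pos'],s()['force'],s()['time_s'])
P_,d,X,K,Tm=load('scene1')
m=(X[...,2]>.2)&(X[...,0]>.70)&(X[...,0]<.86)&(abs(X[...,1]+.03)<.1)&(d>0)
qq=X[m]; t=qq[qq[:,2]>qq[:,2].max()-.02]; print('lip top',t.mean(0).round(3),qq[:,2].max())
rel=t.mean(0)-hinge; print('angle',np.arctan2(rel[2],-rel@ex)-.23)
P0,d0,X0,_,_=load('scene0'); 
m=(abs(X[...,0]-.389)<.03)&(abs(X[...,1]+.245)<.03)&(P_.max(-1)<70)&(X[...,2]>.06); print('button z',np.median(X[m][:,2]),m.sum())
```

```text
[ 0.55170107 -0.04039823  0.33402401] [ 0.48216201 -0.38694783 -0.39886729] 19.4833
lip top [ 0.786 -0.04   0.334] 0.3394037556554008
angle 1.5335658856647165
button z 0.06967352064459142 269
```

```bash
sleep 1
```

```text
(no output)
```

View pics/scene1.png

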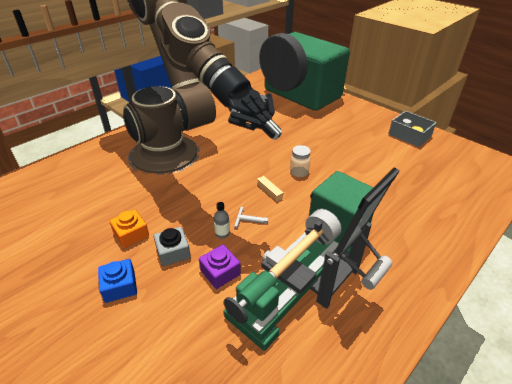

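View pics/top1.png

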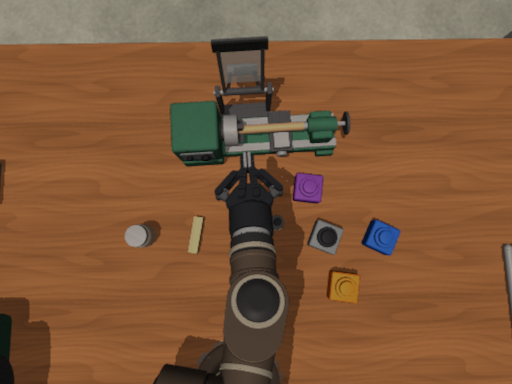

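The guard is fully raised at about 1.5 rad. The jar, bottle, key and blank are at the same pixels as before, and the robot is clear. I'll check the button height with the same mask on both pictures, then hand in.

Run:
```python
from h import *
from plant import ctrl
for n in('scene0','scene1'):
    P,d,X,_,_=load(n)
    m=(np.hypot(X[...,0]-.389,X[...,1]+.245)<.015)&(X[...,2]>.06); print(n,X[m][:,2].mean().round(4))
ctrl.job_done()
```

```text
scene0 0.0732
scene1 0.073
the job is handed in; nothing more can be done
```

I pressed the stop button, then raised the guard, and handed the job in. The robot clock read about 19.5 s at the last check, against the 43 s limit.

- **Stop button:** I pressed the grey box's black button with shut fingers. The tip went about 7 mm below the button's rest height. The force rose with the spring to a firm stop at about 18 N. After release the button's top measured 0.073 m, the same as before.
- **Guard:** I pushed it up slowly from under the middle of its lip with shut fingers. The highest force I read was about 2.5 N. It fell back on its own past the balance point. Two seconds or more after that, with the robot clear, it measured about 1.53 rad. That matches the upper stop at 1.5 rad within measuring error.
- **Loose items:** In the final scene picture the jar, oil bottle, chuck key and wooden blank look unmoved. In the top view the arm hides the key and part of the bottle, so those two rest on the scene view alone. I compared all four by eye.

No check failed or disagreed.

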